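# Unload a drilled plate from a leaf drill jig

### The arm

A 6-joint arm with a two-finger parallel gripper is mounted at the origin on a cart in front of the work surface, level with it; the furniture and walls round the work are solid. World frame = base frame: x ahead of the robot, y to its left, z up, the work surface at z = 0. Lengths are in m, angles in rad, forces in N, time in s.
With the tool pointing down it reaches from about 0.4 to 0.925 m from the base axis. Payload 3.4 kg.
Tool frame: the origin (TCP) lies on the front face of the gripper's body, between the roots of the fingers; the fingertips stand 73 mm ahead of it and the grasp point (between the pads) lies 54 mm ahead of it; z points along the fingers, y is the direction in which the jaws open and shut (so a half turn about z gives the same grasp; the last joint's range is limited). The gripper opens to 85 mm and grips with 20 to 120 N. Pads are 22 mm wide; open, the fingers measure 114 mm over their backs; the gripper's body (76 mm by 85 mm) begins 54 mm behind the grasp point. The pads swing forward as they close: fully open they stand 13 mm farther back than shut.
Start: joints at [-1.19, 0.307, 1.506, -0, 1.328, -0.073], TCP at [0.253, -0.517, 0.304] pointing down, gripper open.
Joint ranges: [-3.12, 3.12], [-1.05, 2.28], [0.14, 2.33], [-1.42, 4.57], [0.1, 2.73], [-2.68, 2.68]. Speed limits (rad/s): [2.57, 2.57, 3.14, 3.14, 3.14, 3.14].

### API

Orientations are given as a unit quaternion [w, x, y, z].
In Python, from plant import env gives the robot as it stands. The module is installed in compiled form; this text tells all that it offers.
- The arm moves only by the shell command python3 -m handwheel 'ROWS'. ROWS is JSON, a list of rows, each an object with "dp": the shift along the tool's x, y, z in m, a list of three; "dr": the turn, a rotation vector about the tool's x, y, z in degrees, a list of three; "grip": the closure, from 0 (fully open) to 1 (shut). In form: [{"dp": [tx, ty, tz], "dr": [ax, ay, az], "grip": grip}, ...]. A call has 1 to 10 rows; each row shifts and turns the commanded pose from where the row before left it, along the tool's axes as they then stand; what a row does not reach is not made up. A row lasts 1/10 s, in which the tool goes at most 50 mm and 8.59 degrees, less where a joint would pass 70% of its speed; a pose out of reach is approached as far as the arm can. A call with a gripper value outside its range is refused whole. The fingers move at their own pace and stop on an object; the grip force is fixed at half the most. Time passes only in rows, so rows that do not move let the fingers close. It gives the time, the measured TCP pose, the force and the opening at its end, in the units of the state.
- env.state(): the state, without advancing time (a new reading comes with each control period).
- env.capture(name): name is "scene" or "top" or "wrist"; returns the picture (480x640x3 uint8, blue, green, red); there is no depth.
- env.camera_model(name): a dict with "camera_matrix" (3x3 intrinsics, pixels), "world_from_camera" (4x4, takes a point from camera to world coordinates). Camera axes: x right, y up, looking along -z (the intrinsics and any distortion apply to the point x, -y, -z); pixel columns grow to the right and rows downward; lengths in m; the calibration is good to about 2 mm. The wrist camera is an equidistant fisheye: a pixel r from the principal point sees the ray r / f radians off the axis. A picture is of the moment at which its call begins: read the wrist's pose just before it. camera_model takes no time and is no camera call; for the wrist camera it gives the pose at the moment of the call.
- env.hand_in(): hands the job in, once; it reports no verdict.
The state is a dict: "time_s": time; "qpos": joint angles; "dq": joint speeds; "joint_torque": joint torques, N m; "tcp_pos": TCP position; "eef_rot": TCP orientation; "wrist_force": force on the tool from outside, world axes, zero at the start; "ft_torque": the same for the moment, N m; "width": finger opening in m.
Only numpy, scipy, OpenCV 4.12 (cv2) and the standard library are available. Lean on these libraries where they do the work, as an engineer would, in place of code of your own. Each camera call takes 0.05 s, during which the arm holds its last target.

### The job

Unload the drill jig: take the hinged leaf by its red T-grip and turn it right over onto its back, so that its underside faces up and the way to the plate is clear. Then lift the drilled plate squarely off its two dowel pins and hold it up for gauging: the job finishes with the gripper still holding the plate, level and still, at least 10 cm above its seat in the jig. Keep the plate level, leave the leaf open, and do not disturb the other things on the bench.

Things in the scene. Friction and masses are not known exactly. Their poses are not given: they have to be found in the camera images.
- drill_jig: Steel leaf-type drill jig fixed to the bench; place and heading vary. Origin: centre of the underside of its base plate (120 mm in x, 236 mm in y, 12 mm thick). z up, x along the hinge axis. The shut leaf lies on the -y side of the hinge, over the plate; turned over it lies on the +y side, on two rests. Hinge ears at x = +-41 mm, y = 0 reach 79 mm above the bench.
- plate_seat (a point): Middle of the plate's seat, the top of a nest block 40 mm (x) by 80 mm (y), 45 mm above the bench; fixed to the jig, axes the jig's, 55 mm to the -y side of the hinge. Two fixed upright dowel pins, 8 mm in diameter, at (-18,-30) and (18,30) mm from here stand 13 mm above the seat.
- jig_leaf (a joint): Hinge angle of the leaf, rad: 0 shut, level over the plate; 1.57 upright; 3.12 end stop, turned right over and lying level on its back. Starts shut or up to 0.4 ajar. The hinge is stiff (about 0.25 N m, a few N at the grip): the leaf stays where it is left. Grey leaf, 64 mm wide, 10 mm thick, reaching 110 mm from the hinge.
- leaf_grip (a point): Centre of the red T-grip at the leaf's free edge: a cylinder 20 mm in diameter and 40 mm long with flat ends, parallel to the hinge, on a 9 mm stem. It moves on a circle of 140 mm radius about leaf_hinge in the jig's y-z plane. Pinched from above by its two flat ends (across the jig's x), it turns between the fingers, which can stay pointing down all the way.
- leaf_hinge (a point): Point on the hinge axis, in the jig's middle, 66 mm above the bench; fixed to the jig, axes the jig's.
- plate_center (a point): Centre of the drilled aluminium plate, half-way up; 56 mm (x) by 84 mm (y), 10 mm thick, about 0.16 kg, mass centre here; axes as the jig's at the start. 25 mm bore in the middle, four 9.5 mm holes at the corners, two of them over the dowel pins (0.75 mm play). Seated, it is 50 mm above the bench; its long sides overhang the nest block by 8 mm, free down to 12 mm, for a grip from above across x.
- spray_can: Bystander: upright spray can, 66 mm diameter, 225 mm high; origin at the centre of its underside. Leave alone.
- tape_measure: Bystander: yellow tape measure, 64 x 69 x 32 mm; origin at the centre of its underside. Leave alone.
- spanner: Bystander: steel spanner lying flat, 24 x 172 x 9 mm, along its y; origin at the centre of its underside. Leave alone.
- marker: Bystander: white marker pen with a black cap lying flat, 17 x 137 x 17 mm, along its y; origin at the centre of its underside. Leave alone.

How it is judged:
On the way, in this order (a step that is already met when the one before it is completed fails the run):
1. the leaf is turned right over onto its back (at least 2.9 rad) while the plate is still in its seat (value of joint jig_leaf above 2.9 rad and distance of plate_center from where it was at the start of the episode below 0.012 m), for 0.2 s.
2. the plate is lifted off its dowel pins (z of plate_center in the frame of drill_jig above 0.08 m), for 0.1 s.
At the end, for the whole second after the job is handed in: The leaf lies on its back (joint above 2.9 rad); the plate is held by the fingers alone, its centre at least 10 cm (tolerance 3 mm) above its seated height of 50 mm, its face within 0.1 rad of level, moving slower than 0.02 m/s and 0.15 rad/s (value of joint jig_leaf above 2.9 rad and z of plate_center in the frame of drill_jig above 0.147 m and angle between plate_center's own z axis and vertical below 0.1 rad and contact force between the fingers and plate above 1 N and contact force between plate and drill_jig below 0.1 N and linear speed of plate below 0.02 m/s and angular speed of plate below 0.15 rad/s); the arm keeps its last pose, push and grip.
It fails at once if the plate is tipped more than 0.35 rad from level (angle between plate_center's own z axis and vertical above 0.35 rad).
It fails at once if a bystander is displaced by more than 3 cm (distance of any of spray_can, tape_measure, spanner, marker from where it was at the start of the episode above 0.03 m).
It also fails if it takes over 51 s, if anything falls off the work surface, if the arm or the gripper's body presses on something with over 40 N, if the wrist force passes 120 N, or if a joint passes its speed limit or range.

## Working session

There is one attempt and no reset: what is moved stays moved. The work goes in short steps, Python scripts to look and compute and a shell command to move; the robot and the scene stay as the last step left them, time stands still between calls to the robot, and variables do not carry over. Pictures are saved under pics/ and viewed, and the job is handed in when it is done.

```bash
mkdir -p pics; python3 - <<'E'
from plant import env
import cv2
for n in("scene","top","wrist"):
    m=env.camera_model(n);im=env.capture(n);cv2.imwrite(f"pics/{n}0.png",im)
    print(n,m)
print(env.state())
E
```

```text
scene {'camera_matrix': array([[622.559378  ,   0.        , 320.90834914],
       [  0.        , 622.559378  , 237.72117689],
       [  0.        ,   0.        ,   1.        ]]), 'world_from_camera': array([[ 0.89198629,  0.18268269, -0.41350635,  0.14108038],
       [-0.45202475,  0.37224418, -0.81062192, -0.79031736],
       [ 0.00583874,  0.90997874,  0.4146138 ,  0.52084829],
       [ 0.        ,  0.        ,  0.        ,  1.        ]])}
top {'camera_matrix': array([[581.4637884 ,   0.        , 316.90461542],
       [  0.        , 581.4637884 , 248.10986707],
       [  0.        ,   0.        ,   1.        ]]), 'world_from_camera': array([[-0.0085151 ,  0.99189487, -0.12677563,  0.45589704],
       [-0.99994546, -0.00921304, -0.00492   ,  0.08789819],
       [-0.00604812,  0.12672683,  0.99191922,  1.10804028],
       [ 0.        ,  0.        ,  0.        ,  1.        ]])}
wrist {'camera_matrix': array([[371.64829954,   0.        , 321.00519385],
       [  0.        , 371.64829954, 236.2370154 ],
       [  0.        ,   0.        ,   1.        ]]), 'world_from_camera': array([[ 4
[... 303 characters left out ...]

         1.00000000e+00]])}
{'time_s': 0.15, 'qpos': array([-1.18952412e+00,  3.07391476e-01,  1.50736849e+00,  2.74763492e-05,
        1.32841172e+00, -7.35378139e-02]), 'dq': array([ 0.00018279, -0.00279692, -0.00424603, -0.00112843, -0.00272815,
       -0.00011806]), 'joint_torque': array([ 5.65369191e-04, -4.57973492e+01, -2.52220380e+01, -9.26374446e-05,
        8.48421041e-03, -3.30343062e-05]), 'tcp_pos': array([ 0.25240196, -0.51617489,  0.30319994]), 'eef_rot': array([-7.82231974e-04,  9.74255158e-01,  2.25446811e-01, -1.07825375e-04]), 'wrist_force': array([0.22170202, 0.23836245, 0.02150934]), 'ft_torque': array([0.00700743, 0.04234986, 0.00986806]), 'width': 0.08560201870502247}
```

View pics/scene0.png

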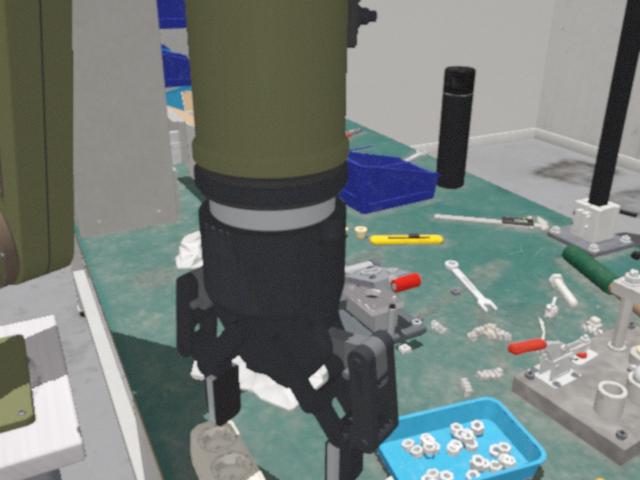

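View pics/top0.png

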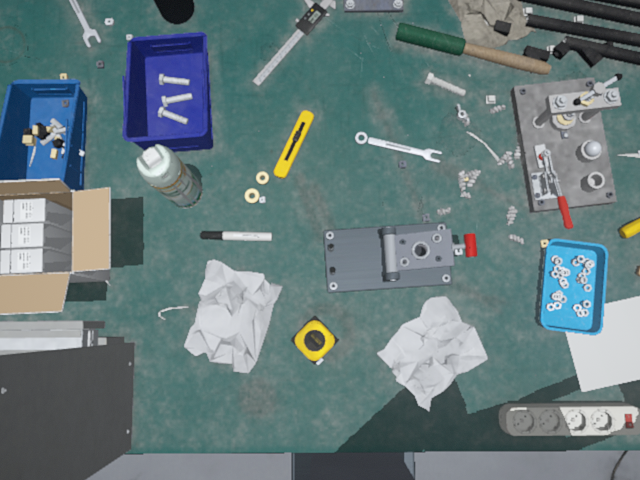

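The top view shows the jig at about (390,257), with its grip at (471,245) to the right, in the world −y direction. The tape is at (316,340), the marker at (236,236), the spanner at (398,147) and the can at (170,178). I'll enlarge the jig next.

```bash
python3 - <<'E'
import cv2
im=cv2.imread("pics/top0.png")[205:310,310:490]
cv2.imwrite("pics/topc.png",cv2.resize(im,None,fx=4.4,fy=4.4,interpolation=cv2.INTER_CUBIC))
im=cv2.imread("pics/scene0.png")[240:360,320:440]
cv2.imwrite("pics/scenec.png",cv2.resize(im,None,fx=4.4,fy=4.4,interpolation=cv2.INTER_CUBIC))
E
```

```text
(no output)
```

View pics/topc.png

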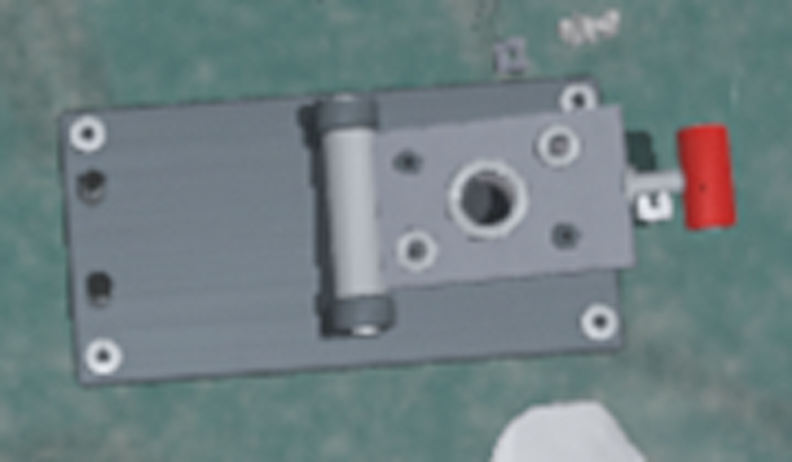

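View pics/scenec.png

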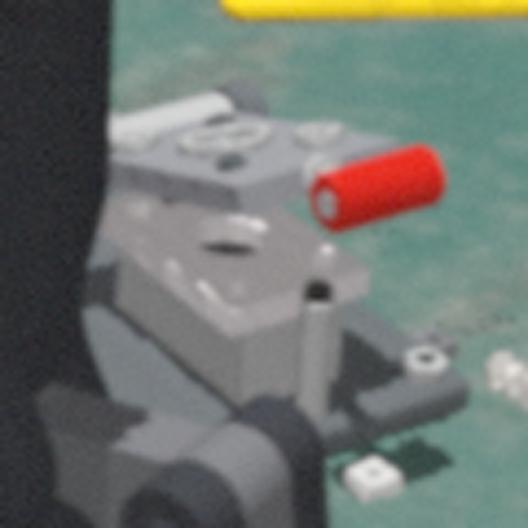

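View pics/wrist0.png

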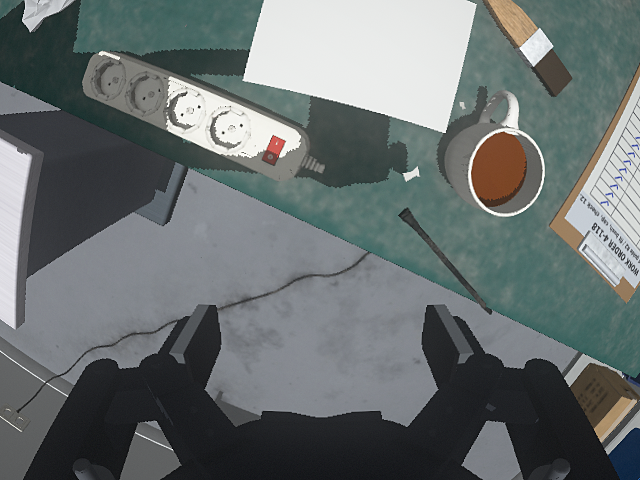

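```bash
cat > h.py <<'E'
import numpy as np
from plant import env
def ray(n,u,v):
    m=env.camera_model(n);K=m["camera_matrix"];T=m["world_from_camera"]
    d=np.array([(u-K[0,2])/K[0,0],-(v-K[1,2])/K[1,1],-1.]);return T[:3,3],T[:3,:3]@d
def onz(n,u,v,z):
    o,d=ray(n,u,v);return o+d*(z-o[2])/d[2]
def proj(n,p):
    m=env.camera_model(n);K=m["camera_matrix"];T=m["world_from_camera"]
    c=T[:3,:3].T@(np.array(p)-T[:3,3]);return K[0,2]+K[0,0]*c[0]/-c[2],K[1,2]+K[1,1]*c[1]/c[2]
def tri(r1,r2):
    A=np.zeros((3,3));b=np.zeros(3)
    for o,d in(r1,r2):
        d=d/np.linalg.norm(d);P=np.eye(3)-np.outer(d,d);A+=P;b+=P@o
    x=np.linalg.solve(A,b)
    return x,[np.linalg.norm(np.cross(x-o,d/np.linalg.norm(d))) for o,d in(r1,r2)]
E
python3 - <<'E'
from h import *
np.set_printoptions(precision=4,suppress=True)
c=lambda u,v:(u/4.4+309.6,v/4.4+204.6)
C=np.array([onz("top",*c(*p),.012) for p in[(60,113),(598,80),(622,348),(78,383)]])
print(C,[np.linalg.norm(C[i]-C[(i+1)%4]) for i in range(4)],C.mean(0))
# jig coords of corners: (x,y): image up=+x, left=+y
J=np.array([(.06,.118),(.06,-.118),(-.06,-.118),(-.06,.118)])
Jc=J-J.mean(0);D=C[:,:2]-C.mean(0)[:2]
th=np.arctan2((Jc[:,0]*D[:,1]-Jc[:,1]*D[:,0]).sum(),(Jc*D).sum());print("yaw",th,np.degrees(th))
o=C.mean(0)[:2];X=np.array([np.cos(th),np.sin(th)]);Y=np.array([-X[1],X[0]])
p,r=tri(ray("top",*c(707,177)),ray("scene",378/4.4+319.6,188/4.4+239.6))
print("grip",p,r,"jig",(p[:2]-o)@X,(p[:2]-o)@Y)
# hinge barrel in top at z .066
h=onz("top",*c(352,213),.072);print("hinge",h,(h[:2]-o)@X,(h[:2]-o)@Y)
for z in (.066,.08,.1):
    q=onz("top",*c(707,177),z);print(z,q,(q[:2]-o)@X,(q[:2]-o)@Y)
for n,z,u,v in(("tape",.032,316,340),("marker",.01,236,236),("spanner",.005,398,147),("can",.225,152,160)):
    print(n,onz("top",u,v,z))
E
```

```text
[[ 0.6302  0.081   0.012 ]
 [ 0.6424 -0.1525  0.012 ]
 [ 0.5261 -0.1585  0.012 ]
 [ 0.5132  0.0744  0.012 ]] [np.float64(0.23378571708969703), np.float64(0.11648633649382516), np.float64(0.2332900561209501), np.float64(0.11714003006601802)] [ 0.578  -0.0389  0.012 ]
yaw 0.05389024296783113 3.0876834789912877
grip [ 0.5869 -0.1723  0.1111] [np.float64(0.00034954854324377975), np.float64(0.00034954854324383255)] jig 0.0017131782930801922 -0.1336372080595222
hinge [ 0.5782 -0.0372  0.072 ] 0.0003676385942315467 0.0016616785718172155
0.066 [ 0.5925 -0.1838  0.066 ] 0.006684602117354644 -0.14550311292005008
0.08 [ 0.5906 -0.1802  0.08  ] 0.005048892380197913 -0.14175874694197055
0.1 [ 0.588 -0.175  0.1  ] 0.002712164184259791 -0.1364096526875712
tape [0.424  0.0963 0.032 ]
marker [0.621  0.2477 0.01  ]
spanner [ 0.7946 -0.0668  0.005 ]
can [0.7101 0.349  0.225 ]
```

```bash
python3 -m handwheel '[{"dp":[0.038,-0.0136,0],"dr":[0,0,0],"grip":0},{"dp":[0.038,-0.0136,0],"dr":[0,0,0],"grip":0},{"dp":[0.038,-0.0136,0],"dr":[0,0,0],"grip":0},{"dp":[0.038,-0.0136,0],"dr":[0,0,0],"grip":0},{"dp":[0.038,-0.0136,0],"dr":[0,0,0],"grip":0},{"dp":[0.038,-0.0136,0],"dr":[0,0,0],"grip":0},{"dp":[0.038,-0.0136,0],"dr":[0,0,0],"grip":0},{"dp":[0.038,-0.0136,0],"dr":[0,0,0],"grip":0},{"dp":[0.038,-0.0136,0],"dr":[0,0,0],"grip":0},{"dp":[0.038,-0.0136,0],"dr":[0,0,0],"grip":0}]'
python3 -m handwheel '[{"dp":[0.038,-0.0136,0],"dr":[0,0,-8.4],"grip":0},{"dp":[0.033,-0.018,0],"dr":[0,0,-8.4],"grip":0},{"dp":[0,0,0],"dr":[0,0,-8.4],"grip":0},{"dp":[0,0,0],"dr":[0,0,-8.4],"grip":0},{"dp":[0,0,0],"dr":[0,0,-8.4],"grip":0},{"dp":[0,0,0],"dr":[0,0,-8.4],"grip":0},{"dp":[0,0,0],"dr":[0,0,-8.4],"grip":0},{"dp":[0,0,0],"dr":[0,0,-8.2],"grip":0},{"dp":[0,0,0],"dr":[0,0,0],"grip":0},{"dp":[0,0,0],"dr":[0,0,0],"grip":0}]'
cat >> h.py <<'E'
from scipy.spatial.transform import Rotation as Rn
def wray(u,v,m):
    K=m["camera_matrix"];T=m["world_from_camera"]
    a=(u-K[0,2])/K[0,0];b=(v-K[1,2])/K[1,1];r=np.hypot(a,b)
    s=np.sin(r)/r if r>1e-9 else 1
    return T[:3,3],T[:3,:3]@np.array([a*s,-b*s,-np.cos(r)])
def pose(s=None):
    s=s or env.state();q=s["eef_rot"];R=Rn.from_quat([q[1],q[2],q[3],q[0]]).as_matrix()
    return s["tcp_pos"],R
E
python3 - <<'E'
from h import *
import cv2
np.set_printoptions(precision=4,suppress=True)
m=env.camera_model("wrist");np.save("m1.npy",m,allow_pickle=True)
cv2.imwrite("pics/w1.png",env.capture("wrist"))
cv2.imwrite("pics/s1.png",env.capture("scene"))
p,R=pose();print(p,R,env.state()["qpos"],env.state()["time_s"],env.state()["wrist_force"])
E
```

```text
time_s: 1.15
tcp_pos: [0.535, -0.226, 0.3036]
eef_rot: [-0.0, 0.974, 0.225, -0.0]
wrist_force: [1.5, -0.6, 0.0]
width: 0.0853
time_s: 2.15
tcp_pos: [0.5792, -0.165, 0.3036]
eef_rot: [-0.0, 0.689, 0.725, -0.0]
wrist_force: [0.3, 0.1, 0.1]
width: 0.0852
[ 0.5793 -0.165   0.3038] [[-0.0509  0.9987 -0.0003]
 [ 0.9987  0.0509  0.0001]
 [ 0.0002 -0.0003 -1.    ]] [-0.3477  0.345   1.4478  0.      1.3491 -0.3986] 2.25 [-0.5999  0.0979  0.0106]
```

View pics/w1.png

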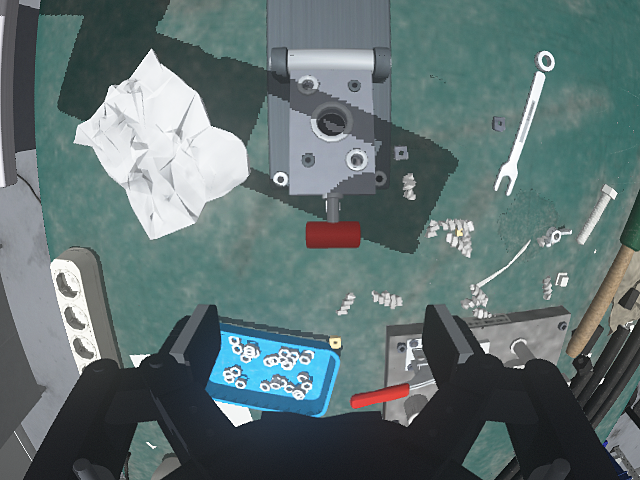

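View pics/s1.png

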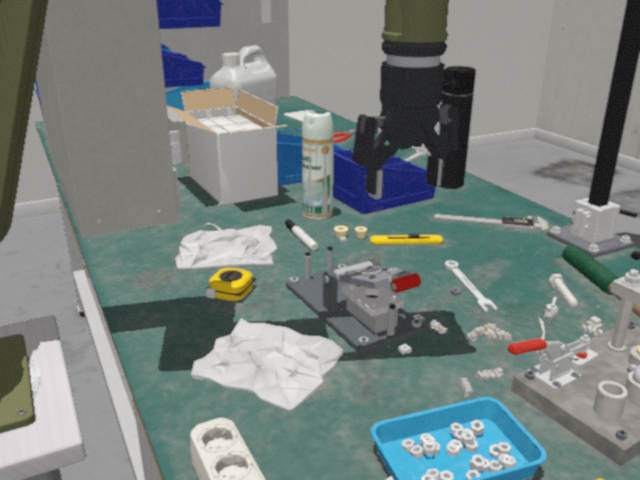

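The wrist view shows the red grip centred at (333,235), with its ends at x = 306 and 360. The hinge barrel is at (331,65). The scene view shows the leaf slightly ajar and everything else undisturbed.

```bash
python3 - <<'E'
from h import *
np.set_printoptions(precision=4,suppress=True)
m=np.load("m1.npy",allow_pickle=True).item()
c=lambda u,v:(u/4.4+309.6,v/4.4+204.6)
t=ray("top",*c(707,177));s=ray("scene",378/4.4+319.6,188/4.4+239.6);w=wray(333,235,m)
for a,b in((t,w),(s,w),(t,s)):print(tri(a,b))
ht=ray("top",*c(352,213));hw=wray(331,65,m);print("hinge barrel",tri(ht,hw))
p,R=pose();g=np.array([.586,-.1717,.111]);print("need (tool)",R.T@(g-p)-[0,0,.054])
# grip ends at z=.111 from wrist
for u in(306,360):
    o,d=wray(u,235,m);print(o+d*(.111-o[2])/d[2])
E
```

```text
(array([ 0.5921, -0.1829,  0.0705]), [np.float64(0.00033273643379994527), np.float64(0.0003327364337999307)])
(array([ 0.5897, -0.17  ,  0.1095]), [np.float64(0.0006933778394698965), np.float64(0.00069337783946952)])
(array([ 0.5869, -0.1723,  0.1111]), [np.float64(0.00034954854324377975), np.float64(0.00034954854324383255)])
hinge barrel (array([ 0.5819, -0.0391,  0.0522]), [np.float64(0.0013994846053888127), np.float64(0.0013994846053888438)])
need (tool) [-0.007   0.0064  0.1388]
[ 0.5702 -0.1709  0.111 ]
[ 0.6104 -0.1689  0.111 ]
```

```bash
python3 -m handwheel '[{"dp":[-0.0066,0.0084,0],"dr":[0,0,0],"grip":0},{"dp":[0,0,0.03],"dr":[0,0,0],"grip":0},{"dp":[0,0,0.03],"dr":[0,0,0],"grip":0},{"dp":[0,0,0.02],"dr":[0,0,0],"grip":0},{"dp":[0,0,0],"dr":[0,0,0],"grip":0}]'
python3 - <<'E'
from h import *
import cv2
np.set_printoptions(precision=4,suppress=True)
m=env.camera_model("wrist");np.save("m2.npy",m,allow_pickle=True)
cv2.imwrite("pics/w2.png",env.capture("wrist"))
p,R=pose();print(p)
E
```

```text
time_s: 2.75
tcp_pos: [0.5868, -0.171, 0.2206]
eef_rot: [-0.003, 0.688, 0.725, -0.001]
wrist_force: [-0.3, -0.2, -0.4]
width: 0.0857
[ 0.5878 -0.1713  0.2225]
```

View pics/w2.png

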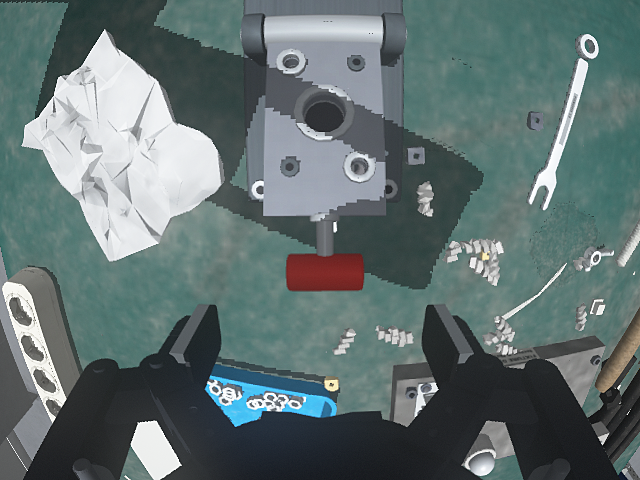

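```bash
python3 - <<'E'
from h import *
np.set_printoptions(precision=4,suppress=True)
m=np.load("m2.npy",allow_pickle=True).item();m1=np.load("m1.npy",allow_pickle=True).item()
w=wray(325,272,m);s=ray("scene",378/4.4+319.6,188/4.4+239.6);print(tri(s,w),tri(wray(333,235,m1),w))
for z in(.105,.111,.115):
  L=[(lambda o,d:o+d*(z-o[2])/d[2])(*wray(u,272,m)) for u in(287,363)];print(z,L,np.linalg.norm(L[0]-L[1]))
E
```

```text
(array([ 0.5897, -0.1697,  0.1094]), [np.float64(0.00044178552331982133), np.float64(0.0004417855233199435)]) (array([ 0.5904, -0.1718,  0.1053]), [np.float64(0.0001868693599073379), np.float64(0.00018686935990738882)])
0.105 [array([ 0.5694, -0.173 ,  0.105 ]), array([ 0.611 , -0.1708,  0.105 ])] 0.04157609299917844
0.111 [array([ 0.5699, -0.1704,  0.111 ]), array([ 0.6101, -0.1682,  0.111 ])] 0.0402319954945272
0.115 [array([ 0.5703, -0.1686,  0.115 ]), array([ 0.6095, -0.1665,  0.115 ])] 0.03933593049142637
```

```bash
python3 -m handwheel '[{"dp":[0.001,0.002,0.02],"dr":[0,0,0],"grip":0},{"dp":[0,0,0.02],"dr":[0,0,0],"grip":0},{"dp":[0,0,0.0155],"dr":[0,0,0],"grip":0},{"dp":[0,0,0],"dr":[0,0,0],"grip":0},{"dp":[0,0,0],"dr":[0,0,0],"grip":1},{"dp":[0,0,0],"dr":[0,0,0],"grip":1},{"dp":[0,0,0],"dr":[0,0,0],"grip":1},{"dp":[0,0,0],"dr":[0,0,0],"grip":1},{"dp":[0,0,0],"dr":[0,0,0],"grip":1},{"dp":[0,0,0],"dr":[0,0,0],"grip":1}]'
python3 - <<'E'
from h import *
import cv2
np.set_printoptions(precision=4,suppress=True)
m=env.camera_model("wrist");np.save("m3.npy",m,allow_pickle=True)
cv2.imwrite("pics/w3.png",env.capture("wrist"))
p,R=pose();print(p,R);s=env.state();print(s["wrist_force"],s["ft_torque"],s["width"],s["qpos"])
E
```

```text
time_s: 3.8
tcp_pos: [0.5883, -0.171, 0.1692]
eef_rot: [-0.001, 0.688, 0.726, -0.002]
wrist_force: [-5.3, -3.7, 2.5]
width: 0.0383
[ 0.5883 -0.171   0.1692] [[-0.0541  0.9985 -0.0031]
 [ 0.9985  0.0541 -0.0018]
 [-0.0016 -0.0032 -1.    ]]
[-4.348  -3.154   2.8351] [-0.3773  0.8367  0.1834] 0.038306028387379926 [-0.3505  0.4827  1.5927 -0.0032  1.0684 -0.4031]
```

View pics/w3.png

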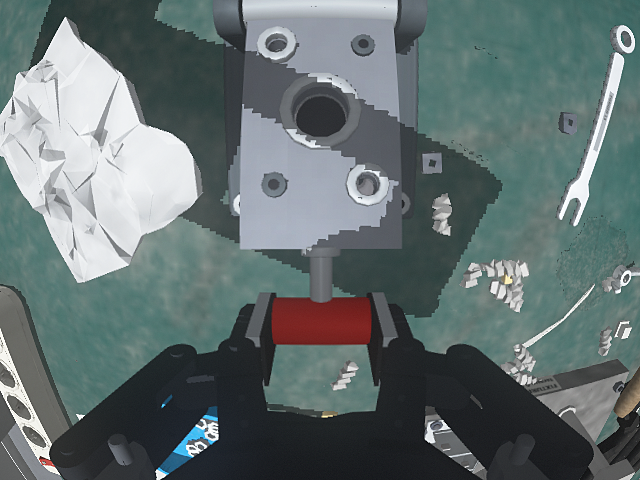

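The grip is held: width is 38 mm and it is centred between the pads at (321,320). Next I'll compute the arc increments.

```bash
python3 - <<'E'
import numpy as np
a=np.linspace(.32,3.12,37)
y=-.14*np.cos(a);z=.14*np.sin(a)
for i in range(36):print(i,round(a[i+1],2),f"[{y[i+1]-y[i]:.4f},0,{-(z[i+1]-z[i]):.4f}]")
E
```

```text
0 0.4 [0.0038,0,-0.0102]
1 0.48 [0.0046,0,-0.0099]
2 0.55 [0.0054,0,-0.0095]
3 0.63 [0.0061,0,-0.0090]
4 0.71 [0.0068,0,-0.0085]
5 0.79 [0.0074,0,-0.0080]
6 0.86 [0.0080,0,-0.0074]
7 0.94 [0.0085,0,-0.0067]
8 1.02 [0.0090,0,-0.0061]
9 1.1 [0.0095,0,-0.0053]
10 1.18 [0.0099,0,-0.0046]
11 1.25 [0.0102,0,-0.0038]
12 1.33 [0.0105,0,-0.0030]
13 1.41 [0.0107,0,-0.0022]
14 1.49 [0.0108,0,-0.0013]
15 1.56 [0.0109,0,-0.0005]
16 1.64 [0.0109,0,0.0004]
17 1.72 [0.0108,0,0.0012]
18 1.8 [0.0107,0,0.0020]
19 1.88 [0.0105,0,0.0029]
20 1.95 [0.0102,0,0.0037]
21 2.03 [0.0099,0,0.0045]
22 2.11 [0.0096,0,0.0052]
23 2.19 [0.0091,0,0.0059]
24 2.26 [0.0086,0,0.0066]
25 2.34 [0.0081,0,0.0073]
26 2.42 [0.0075,0,0.0079]
27 2.5 [0.0069,0,0.0084]
28 2.58 [0.0062,0,0.0090]
29 2.65 [0.0055,0,0.0094]
30 2.73 [0.0047,0,0.0098]
31 2.81 [0.0040,0,0.0101]
32 2.89 [0.0032,0,0.0104]
33 2.96 [0.0023,0,0.0106]
34 3.04 [0.0015,0,0.0108]
35 3.12 [0.0007,0,0.0109]
```

```bash
python3 -m handwheel '[{"dp":[0.0038,0,-0.0102],"dr":[0,0,0],"grip":1},{"dp":[0.0046,0,-0.0099],"dr":[0,0,0],"grip":1},{"dp":[0.0054,0,-0.0095],"dr":[0,0,0],"grip":1},{"dp":[0.0061,0,-0.009],"dr":[0,0,0],"grip":1},{"dp":[0.0068,0,-0.0085],"dr":[0,0,0],"grip":1},{"dp":[0,0,0],"dr":[0,0,0],"grip":1}]'
python3 - <<'E'
from h import *
import cv2
np.set_printoptions(precision=4,suppress=True)
cv2.imwrite("pics/s4.png",env.capture("scene"))
p,R=pose();s=env.state();print(p,s["wrist_force"],s["ft_torque"],s["width"])
E
```

```text
time_s: 4.45
tcp_pos: [0.5866, -0.1414, 0.2162]
eef_rot: [-0.002, 0.688, 0.726, -0.001]
wrist_force: [-6.3, -0.2, -3.1]
width: 0.0386
[ 0.5866 -0.1416  0.216 ] [-6.9628  0.4424 -2.0245] [-0.2431  1.0407 -0.2213] 0.03847711965024426
```

View pics/s4.png

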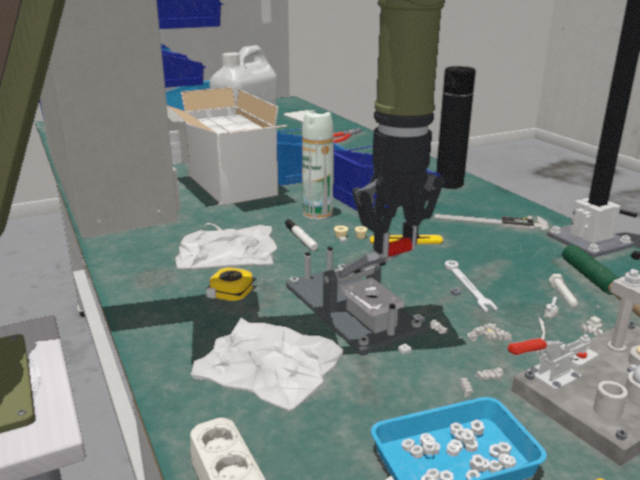

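The leaf is following the grip at about 0.7 rad. There's a small sideways load of −7 N in x, so I'll shift y by −1 mm and continue.

```bash
python3 -m handwheel '[{"dp":[0.0074,-0.001,-0.008],"dr":[0,0,0],"grip":1},{"dp":[0.008,0,-0.0074],"dr":[0,0,0],"grip":1},{"dp":[0.0085,0,-0.0067],"dr":[0,0,0],"grip":1},{"dp":[0.009,0,-0.0061],"dr":[0,0,0],"grip":1},{"dp":[0.0095,0,-0.0053],"dr":[0,0,0],"grip":1},{"dp":[0.0099,0,-0.0046],"dr":[0,0,0],"grip":1},{"dp":[0.0102,0,-0.0038],"dr":[0,0,0],"grip":1},{"dp":[0.0105,0,-0.003],"dr":[0,0,0],"grip":1},{"dp":[0.0107,0,-0.0022],"dr":[0,0,0],"grip":1},{"dp":[0.0108,0,-0.0013],"dr":[0,0,0],"grip":1}]'
python3 -m handwheel '[{"dp":[0.0109,0,-0.0005],"dr":[0,0,0],"grip":1},{"dp":[0.0109,0,0.0004],"dr":[0,0,0],"grip":1},{"dp":[0.0108,0,0.0012],"dr":[0,0,0],"grip":1},{"dp":[0.0107,0,0.002],"dr":[0,0,0],"grip":1},{"dp":[0.0105,0,0.0029],"dr":[0,0,0],"grip":1}]'
```

```text
time_s: 5.5
tcp_pos: [0.5812, -0.0492, 0.2644]
eef_rot: [-0.0, 0.688, 0.726, -0.002]
wrist_force: [-7.6, -4.1, -7.2]
width: 0.038
time_s: 6.0
tcp_pos: [0.578, 0.0046, 0.2604]
eef_rot: [0.0, 0.688, 0.726, -0.001]
wrist_force: [-10.7, -2.7, 6.5]
width: 0.0378
```

```bash
python3 -m handwheel '[{"dp":[0.0102,-0.001,0.0037],"dr":[0,0,0],"grip":1},{"dp":[0.0099,-0.001,0.0045],"dr":[0,0,0],"grip":1},{"dp":[0.0096,0,0.0052],"dr":[0,0,0],"grip":1},{"dp":[0.0091,0,0.0059],"dr":[0,0,0],"grip":1},{"dp":[0.0086,0,0.0066],"dr":[0,0,0],"grip":1},{"dp":[0.0081,0,0.0073],"dr":[0,0,0],"grip":1},{"dp":[0.0075,0,0.0079],"dr":[0,0,0],"grip":1},{"dp":[0.0069,0,0.0084],"dr":[0,0,0],"grip":1}]'
python3 -m handwheel '[{"dp":[0.0062,0,0.009],"dr":[0,0,0],"grip":1},{"dp":[0.0055,0,0.0094],"dr":[0,0,0],"grip":1},{"dp":[0.0047,0,0.0098],"dr":[0,0,0],"grip":1},{"dp":[0.004,0,0.0101],"dr":[0,0,0],"grip":1},{"dp":[0.0032,0,0.0104],"dr":[0,0,0],"grip":1},{"dp":[0.0023,0,0.0106],"dr":[0,0,0],"grip":1},{"dp":[0,0,0],"dr":[0,0,0],"grip":1}]'
python3 - <<'E'
from h import *
import cv2
cv2.imwrite("pics/s5.png",env.capture("scene"))
E
```

```text
time_s: 6.8
tcp_pos: [0.5735, 0.0783, 0.2127]
eef_rot: [-0.001, 0.688, 0.726, 0.003]
wrist_force: [-12.5, 10.3, 13.4]
width: 0.037
time_s: 7.5
tcp_pos: [0.5718, 0.101, 0.1499]
eef_rot: [-0.001, 0.689, 0.724, -0.0]
wrist_force: [-4.7, -3.2, 0.9]
width: 0.037
```

View pics/s5.png

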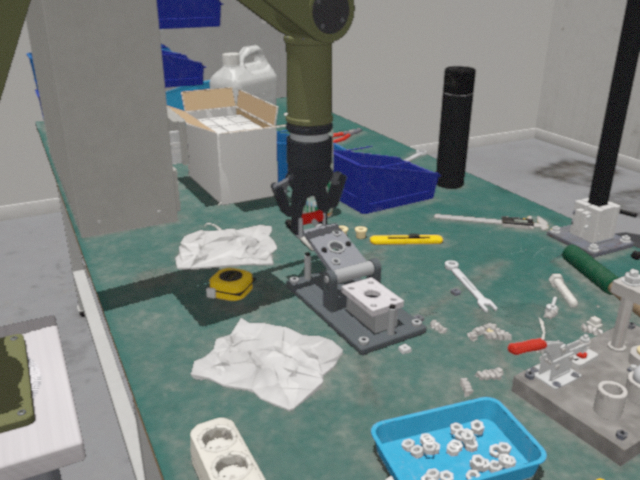

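```bash
python3 -m handwheel '[{"dp":[0.0012,0,0.0075],"dr":[0,0,0],"grip":1},{"dp":[0.0008,0,0.0075],"dr":[0,0,0],"grip":1},{"dp":[0,0,0.006],"dr":[0,0,0],"grip":1},{"dp":[0,0,0],"dr":[0,0,0],"grip":1}]'
```

```text
time_s: 7.95
tcp_pos: [0.5716, 0.1096, 0.1305]
eef_rot: [-0.005, 0.69, 0.724, 0.005]
wrist_force: [-10.4, 23.1, 6.1]
width: 0.0368
```

```bash
python3 - <<'E'
from h import *
import cv2
np.set_printoptions(precision=4,suppress=True)
im=env.capture("scene")[180:340,240:460]
cv2.imwrite("pics/s6.png",cv2.resize(im,None,fx=3.6,fy=3.6,interpolation=cv2.INTER_CUBIC))
cv2.imwrite("pics/w6.png",env.capture("wrist"))
p,R=pose();s=env.state();print(p,R,s["wrist_force"],s["ft_torque"],s["width"])
E
```

```text
[0.5716 0.1096 0.1307] [[-0.048   0.9988 -0.0003]
 [ 0.9988  0.048   0.0124]
 [ 0.0124  0.0003 -0.9999]] [-10.9729  23.1305   6.5044] [ 2.5809  1.681  -1.0061] 0.03669738689464278
```

View pics/s6.png

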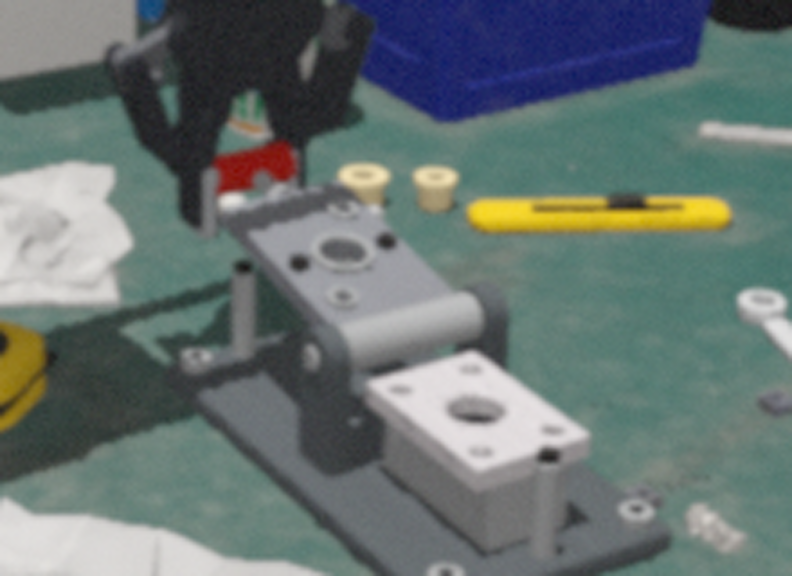

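View pics/w6.png

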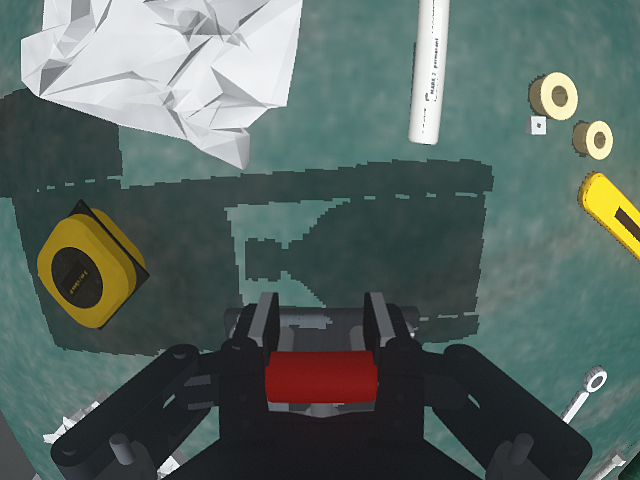

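```bash
python3 - <<'E'
from h import *
o=np.array([.579,-.0385,0]);th=.054;X=np.array([np.cos(th),np.sin(th),0]);Y=np.array([-X[1],X[0],0]);Z=np.array([0,0,1])
for a in(2.5,2.65,2.8,2.9,3.0,3.12):
    f=lambda x,r:[round(float((q-k)*3.6)) for q,k in zip(proj("scene",o+.066*Z+X*x+r*(-np.cos(a)*Y+np.sin(a)*Z)),(240,180))]
    print(a,"far L,R",f(-.032,.11),f(.032,.11),"grip",f(-.02,.14),f(0,.14),f(.02,.14),"bore",f(0,.055))
E
```

```text
2.5 far L,R [240, 138] [361, 112] grip [237, 79] [275, 72] [313, 64] bore [350, 226]
2.65 far L,R [230, 160] [350, 133] grip [226, 107] [263, 99] [300, 92] bore [345, 236]
2.8 far L,R [224, 185] [343, 158] grip [217, 139] [254, 131] [291, 123] bore [341, 249]
2.9 far L,R [220, 203] [339, 176] grip [213, 162] [250, 154] [287, 146] bore [339, 258]
3.0 far L,R [218, 223] [336, 195] grip [211, 187] [248, 179] [284, 170] bore [337, 268]
3.12 far L,R [218, 247] [335, 219] grip [210, 218] [246, 209] [282, 201] bore [337, 280]
```

The leaf is only at about 2.9 rad. The pads have slid down the grip (grip at (320,377) in the wrist view, previously (321,320)). I'll open, back up and look again.

```bash
python3 -m handwheel '[{"dp":[0,0,0],"dr":[0,0,0],"grip":0},{"dp":[0,0,0],"dr":[0,0,0],"grip":0},{"dp":[0,0,0],"dr":[0,0,0],"grip":0},{"dp":[0,0,0],"dr":[0,0,0],"grip":0}]'
python3 -m handwheel '[{"dp":[0,0,-0.03],"dr":[0,0,0],"grip":0},{"dp":[0,0,-0.03],"dr":[0,0,0],"grip":0},{"dp":[0,0,-0.02],"dr":[0,0,0],"grip":0},{"dp":[0,0,0],"dr":[0,0,0],"grip":0}]'
python3 - <<'E'
from h import *
import cv2
np.set_printoptions(precision=4,suppress=True)
im=env.capture("scene")[180:340,240:460]
cv2.imwrite("pics/s7.png",cv2.resize(im,None,fx=3.6,fy=3.6,interpolation=cv2.INTER_CUBIC))
m=env.camera_model("wrist");np.save("m7.npy",m,allow_pickle=True)
cv2.imwrite("pics/w7.png",env.capture("wrist"))
p,R=pose();s=env.state();print(p,R,s["wrist_force"],s["ft_torque"],s["width"])
E
```

```text
time_s: 8.45
tcp_pos: [0.5743, 0.1022, 0.1292]
eef_rot: [0.001, 0.688, 0.726, 0.001]
wrist_force: [0.4, -0.5, 0.5]
width: 0.0856
time_s: 8.85
tcp_pos: [0.5752, 0.102, 0.2117]
eef_rot: [0.003, 0.688, 0.725, 0.003]
wrist_force: [0.1, -0.8, 0.5]
width: 0.0852
[0.573  0.1018 0.2084] [[-0.0527  0.9986  0.0016]
 [ 0.9986  0.0527  0.0002]
 [ 0.0001  0.0016 -1.    ]] [-0.1159 -0.0938 -0.4633] [-0.0035  0.0129 -0.0198] 0.08562032418412183
```

View pics/s7.png

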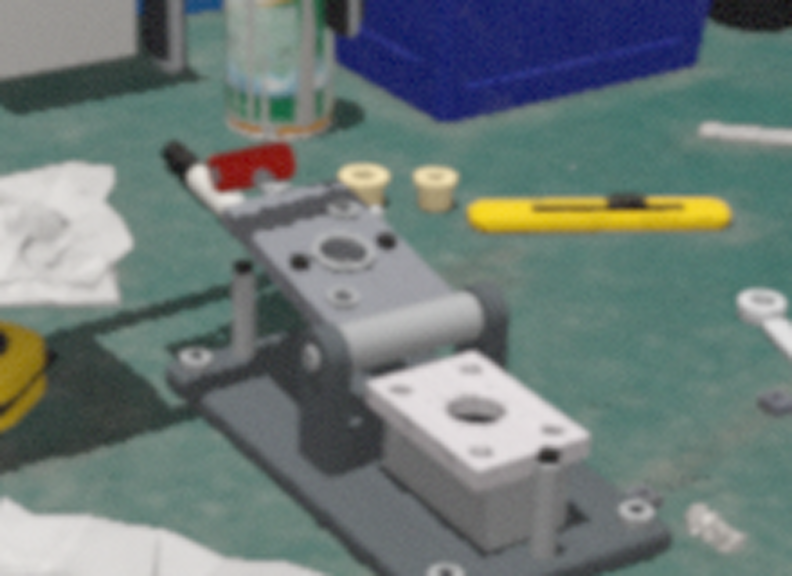

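View pics/w7.png

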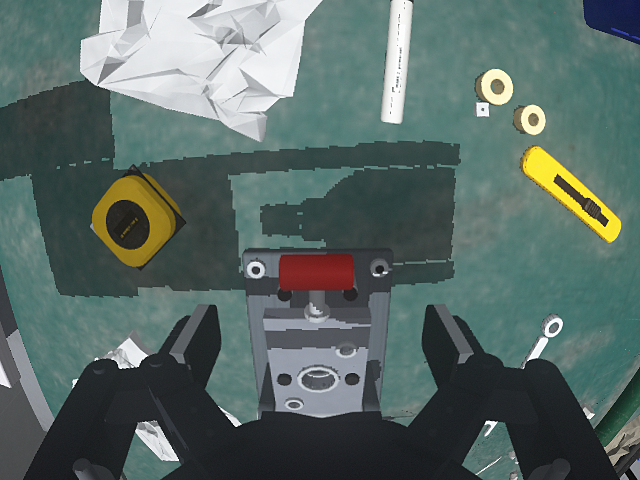

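```bash
python3 - <<'E'
from h import *
np.set_printoptions(precision=4,suppress=True)
m=np.load("m7.npy",allow_pickle=True).item()
s=ray("scene",252/3.6+239.6,166/3.6+179.6);w=wray(316.5,271,m)
print(tri(s,w))
for z in(.09,.1,.11):
  L=[(lambda o,d:o+d*(z-o[2])/d[2])(*wray(u,271,m)) for u in(279,354)];print(z,L,np.linalg.norm(L[0]-L[1]))
E
```

```text
(array([0.5737, 0.1006, 0.0925]), [np.float64(0.00033246673967457724), np.float64(0.0003324667396744903)])
0.09 [array([0.5531, 0.0982, 0.09  ]), array([0.595 , 0.1003, 0.09  ])] 0.04192844493193033
0.1 [array([0.5541, 0.1026, 0.1   ]), array([0.5938, 0.1047, 0.1   ])] 0.03971822310280042
0.11 [array([0.555 , 0.1071, 0.11  ]), array([0.5925, 0.109 , 0.11  ])] 0.037508001273670516
```

```bash
python3 -m handwheel '[{"dp":[0,0,0],"dr":[0,0,0],"grip":1},{"dp":[0,0,0],"dr":[0,0,0],"grip":1},{"dp":[0,0,0],"dr":[0,0,0],"grip":1},{"dp":[0,0,0],"dr":[0,0,0],"grip":1},{"dp":[0,0,0],"dr":[0,0,0],"grip":1},{"dp":[0,0,0],"dr":[0,0,0],"grip":1},{"dp":[0,0,0],"dr":[0,0,0],"grip":1},{"dp":[0,0,0.02],"dr":[0,0,0],"grip":1},{"dp":[0,0,0.01],"dr":[0,0,0],"grip":1},{"dp":[0,0,0.005],"dr":[0,0,0],"grip":1}]'
python3 -m handwheel '[{"dp":[0,0,0.005],"dr":[0,0,0],"grip":1},{"dp":[0,0,0.005],"dr":[0,0,0],"grip":1},{"dp":[0,0,0.005],"dr":[0,0,0],"grip":1}]'
```

```text
time_s: 9.95
tcp_pos: [0.5718, 0.1022, 0.172]
eef_rot: [-0.001, 0.688, 0.726, -0.001]
wrist_force: [-0.7, 0.5, -0.3]
width: 0.0002
time_s: 10.25
tcp_pos: [0.5729, 0.1023, 0.1581]
eef_rot: [0.0, 0.688, 0.726, 0.0]
wrist_force: [-0.4, 0.6, -0.0]
width: 0.0001
```

```bash
python3 - <<'E'
from h import *
import cv2
im=env.capture("scene")[180:340,240:460]
cv2.imwrite("pics/s8.png",cv2.resize(im,None,fx=3.6,fy=3.6,interpolation=cv2.INTER_CUBIC))
cv2.imwrite("pics/w8.png",env.capture("wrist"))
print(env.state()["wrist_force"],env.state()["tcp_pos"])
E
```

```text
[-0.52018569  0.24080343 -0.29824757] [0.57231335 0.1021126  0.15757367]
```

View pics/s8.png

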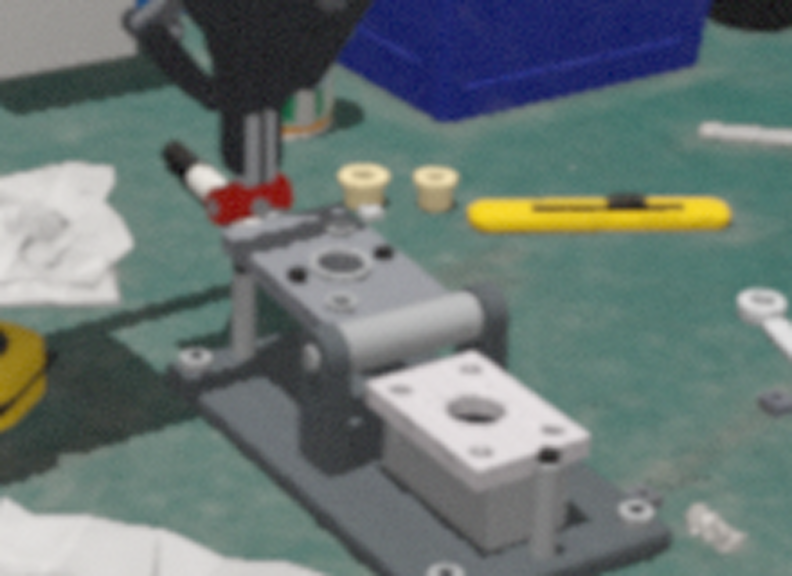

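View pics/w8.png

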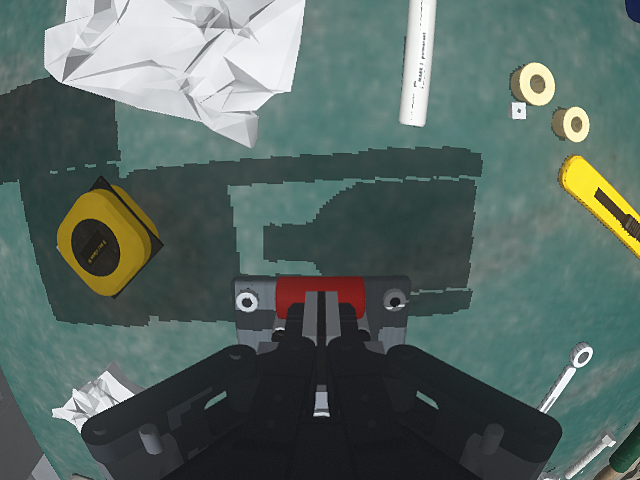

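The grip is now at crop (250,200) with the leaf almost on its rests. I'll press on until the force rises.

```bash
python3 -m handwheel '[{"dp":[0,0,0.004],"dr":[0,0,0],"grip":1},{"dp":[0,0,0.004],"dr":[0,0,0],"grip":1},{"dp":[0,0,0],"dr":[0,0,0],"grip":1}]'
python3 -m handwheel '[{"dp":[0,0,0.003],"dr":[0,0,0],"grip":1},{"dp":[0,0,0],"dr":[0,0,0],"grip":1}]'
```

```text
time_s: 10.65
tcp_pos: [0.5729, 0.1022, 0.1514]
eef_rot: [0.0, 0.688, 0.726, 0.001]
wrist_force: [-2.6, 0.3, 8.4]
width: -0.0001
time_s: 10.85
tcp_pos: [0.573, 0.1023, 0.151]
eef_rot: [0.001, 0.688, 0.726, 0.001]
wrist_force: [-6.7, -1.0, 25.6]
width: -0.0003
```

The force is 25 N at TCP z 0.151, so the grip top is at about 0.078 and the leaf is on its stop. I'll retract and look at the plate.

```bash
python3 -m handwheel '[{"dp":[0,0,-0.03],"dr":[0,0,0],"grip":1},{"dp":[0,0,-0.045],"dr":[0,0,0],"grip":0},{"dp":[-0.04,0,0],"dr":[0,0,0],"grip":0},{"dp":[-0.04,0,0],"dr":[0,0,0],"grip":0},{"dp":[-0.04,0,0],"dr":[0,0,0],"grip":0},{"dp":[-0.04,0,0],"dr":[0,0,0],"grip":0},{"dp":[-0.036,-0.0013,0],"dr":[0,0,0],"grip":0},{"dp":[0,0,0],"dr":[0,0,0],"grip":0},{"dp":[0,0,0],"dr":[0,0,0],"grip":0}]'
python3 - <<'E'
from h import *
import cv2
np.set_printoptions(precision=4,suppress=True)
im=env.capture("scene")[180:340,240:460]
cv2.imwrite("pics/s9.png",cv2.resize(im,None,fx=3.6,fy=3.6,interpolation=cv2.INTER_CUBIC))
m=env.camera_model("wrist");np.save("m9.npy",m,allow_pickle=True)
cv2.imwrite("pics/w9.png",env.capture("wrist"))
p,R=pose();s=env.state();print(p,R,s["wrist_force"])
E
```

```text
time_s: 11.75
tcp_pos: [0.5815, -0.0944, 0.2218]
eef_rot: [-0.0, 0.689, 0.725, 0.0]
wrist_force: [-0.2, 0.7, 0.3]
width: 0.0854
[ 0.5814 -0.0929  0.2219] [[-0.0536  0.9986 -0.0006]
 [ 0.9986  0.0536  0.0007]
 [ 0.0007 -0.0006 -1.    ]] [-0.5956  0.7181 -0.5637]
```

View pics/s9.png

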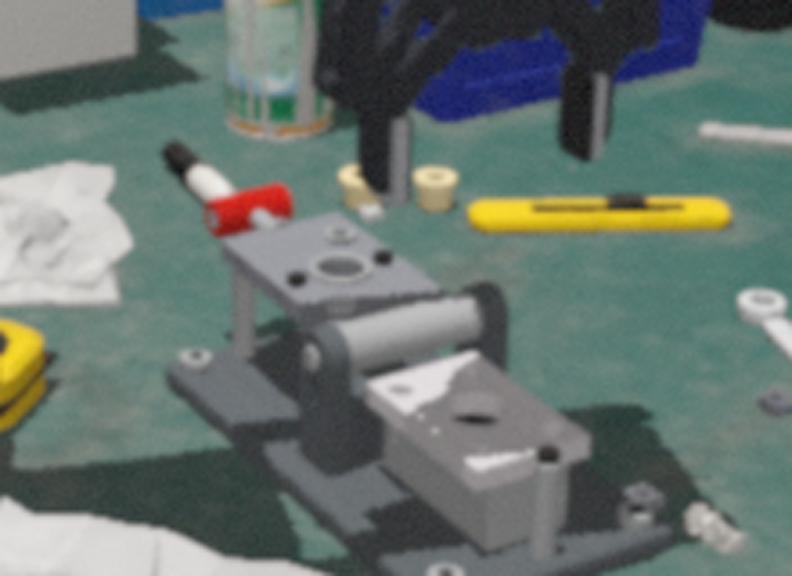

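View pics/w9.png

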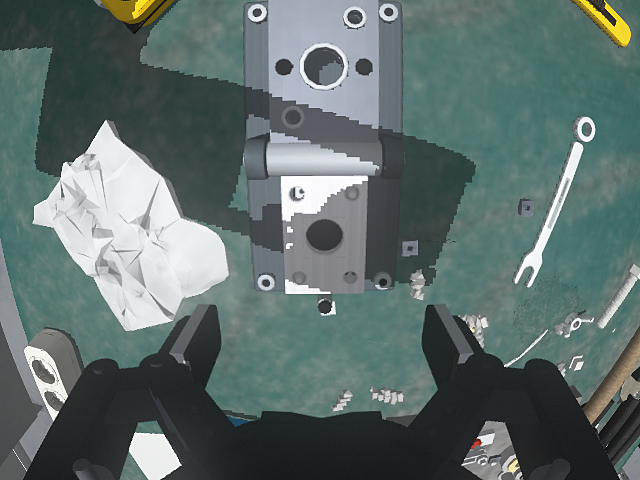

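The leaf lies flat on its rests. The plate bore is at (324,235) in the wrist view, with plate sides at x ≈ 282 and 368, and the front post is central at (325,306).

```bash
python3 - <<'E'
from h import *
np.set_printoptions(precision=4,suppress=True)
m=np.load("m9.npy",allow_pickle=True).item()
f=lambda u,v,z:(lambda o,d:o+d*(z-o[2])/d[2])(*wray(u,v,m))
print(f(324.5,235,.055),f(281.5,235,.055),f(367.5,235,.055),f(324.5,176,.055),f(325,293,.055))
s=ray("scene",475/3.6+239.6,409/3.6+179.6);print(tri(s,wray(324.5,235,m)))
print("model", .579+.055*.054,-.0385-.0549)
p,R=pose();print(p,R.T@(np.array([.5845,-.0925,.05])-p))
E
```

```text
[ 0.5854 -0.0901  0.055 ] [ 0.5565 -0.0916  0.055 ] [ 0.6143 -0.0886  0.055 ] [ 0.5832 -0.0503  0.055 ] [ 0.5882 -0.1336  0.055 ]
(array([ 0.5852, -0.0907,  0.053 ]), [np.float64(0.0002835792271065412), np.float64(0.000283579227106414)])
model 0.58197 -0.0934
[ 0.5814 -0.0929  0.2219] [0.0001 0.0032 0.1719]
```

```bash
python3 -m handwheel '[{"dp":[0.001,0.002,0.03],"dr":[0,0,0],"grip":0},{"dp":[0,0,0.03],"dr":[0,0,0],"grip":0},{"dp":[0,0,0.02],"dr":[0,0,0],"grip":0},{"dp":[0,0,0.02],"dr":[0,0,0],"grip":0},{"dp":[0,0,0],"dr":[0,0,0],"grip":0}]'
python3 - <<'E'
from h import *
import cv2
cv2.imwrite("pics/w10.png",env.capture("wrist"))
p,R=pose();s=env.state();print(p,R,s["wrist_force"])
E
```

```text
time_s: 12.35
tcp_pos: [0.5816, -0.0904, 0.1194]
eef_rot: [-0.003, 0.687, 0.726, -0.001]
wrist_force: [-0.6, 0.4, 0.4]
width: 0.0855
[ 0.58262001 -0.09082895  0.12092214] [[-0.05527662  0.9984649  -0.00351151]
 [ 0.99847034  0.05528051  0.00102193]
 [ 0.00121448 -0.00344965 -0.99999331]] [-0.61883729  0.15709225  1.08080915]
```

View pics/w10.png

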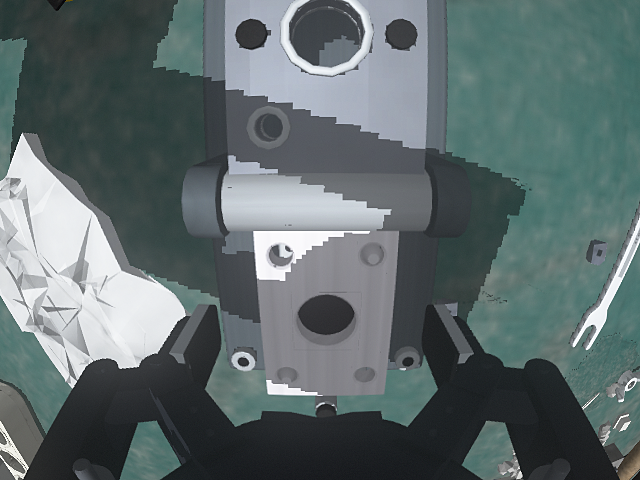

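The bore is at (327,318) and the midpoint between the fingers is at x ≈ 322, so I'll shift 1.5 mm, go down and close.

```bash
python3 -m handwheel '[{"dp":[0,0.0015,0.01],"dr":[0,0,0],"grip":0},{"dp":[0,0,0.012],"dr":[0,0,0],"grip":0},{"dp":[0,0,0],"dr":[0,0,0],"grip":0},{"dp":[0,0,0],"dr":[0,0,0],"grip":1},{"dp":[0,0,0],"dr":[0,0,0],"grip":1},{"dp":[0,0,0],"dr":[0,0,0],"grip":1},{"dp":[0,0,0],"dr":[0,0,0],"grip":1},{"dp":[0,0,0],"dr":[0,0,0],"grip":1}]'
python3 - <<'E'
from h import *
import cv2
np.set_printoptions(precision=4,suppress=True)
cv2.imwrite("pics/w11.png",env.capture("wrist"))
p,R=pose();s=env.state();print(p,R,s["wrist_force"],s["ft_torque"],s["width"])
E
```

```text
time_s: 13.2
tcp_pos: [0.5843, -0.0926, 0.1007]
eef_rot: [-0.0, 0.688, 0.726, -0.0]
wrist_force: [-3.7, 0.2, 5.7]
width: 0.0545
[ 0.5843 -0.0925  0.1007] [[-0.0534  0.9986 -0.0011]
 [ 0.9986  0.0534 -0.0001]
 [-0.0001 -0.0011 -1.    ]] [-5.0309 -0.0474  5.7461] [-0.0678  0.5769  0.0753] 0.054896006890364064
```

View pics/w11.png

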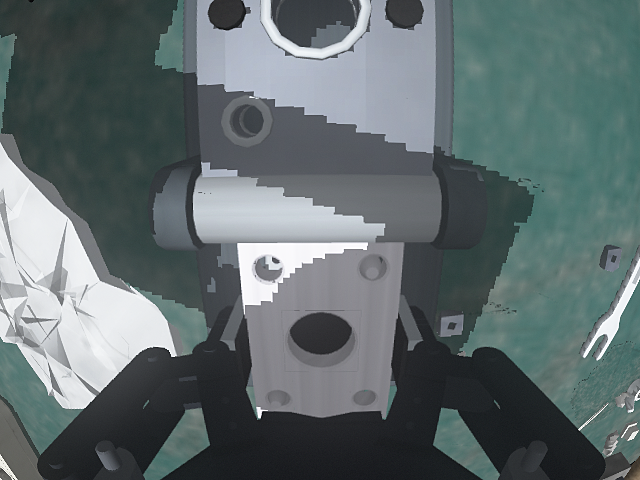

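The plate is held at width 55 mm with low side load. I'll lift slowly.

```bash
python3 -m handwheel '[{"dp":[0,-0.0012,0],"dr":[0,0,0],"grip":1},{"dp":[0,0,-0.003],"dr":[0,0,0],"grip":1},{"dp":[0,0,-0.003],"dr":[0,0,0],"grip":1},{"dp":[0,0,-0.003],"dr":[0,0,0],"grip":1}]'
python3 -m handwheel '[{"dp":[0,0,-0.004],"dr":[0,0,0],"grip":1},{"dp":[0,0,-0.004],"dr":[0,0,0],"grip":1},{"dp":[0,0,-0.004],"dr":[0,0,0],"grip":1},{"dp":[0,0,-0.004],"dr":[0,0,0],"grip":1}]'
```

```text
time_s: 13.65
tcp_pos: [0.5841, -0.0925, 0.1091]
eef_rot: [0.0, 0.688, 0.726, 0.0]
wrist_force: [0.4, -0.1, -3.0]
width: 0.0547
time_s: 14.05
tcp_pos: [0.584, -0.0925, 0.1255]
eef_rot: [0.0, 0.688, 0.726, 0.0]
wrist_force: [0.7, 0.1, -3.0]
width: 0.055
```

```bash
python3 -m handwheel '[{"dp":[0,0,-0.01],"dr":[0,0,0],"grip":1},{"dp":[0,0,-0.015],"dr":[0,0,0],"grip":1},{"dp":[0,0,-0.015],"dr":[0,0,0],"grip":1},{"dp":[0,0,-0.015],"dr":[0,0,0],"grip":1},{"dp":[0,0,-0.015],"dr":[0,0,0],"grip":1},{"dp":[0,0,-0.015],"dr":[0,0,0],"grip":1},{"dp":[0,0,-0.01],"dr":[0,0,0],"grip":1},{"dp":[0,0,-0.005],"dr":[0,0,0],"grip":1},{"dp":[0,0,0],"dr":[0,0,0],"grip":1},{"dp":[0,0,0],"dr":[0,0,0],"grip":1}]'
python3 -m handwheel '[{"dp":[0,0,0],"dr":[0,0,0],"grip":1},{"dp":[0,0,0],"dr":[0,0,0],"grip":1},{"dp":[0,0,0],"dr":[0,0,0],"grip":1},{"dp":[0,0,0],"dr":[0,0,0],"grip":1},{"dp":[0,0,0],"dr":[0,0,0],"grip":1}]'
python3 - <<'E'
from h import *
import cv2
np.set_printoptions(precision=4,suppress=True)
cv2.imwrite("pics/s12.png",env.capture("scene"));cv2.imwrite("pics/w12.png",env.capture("wrist"))
p,R=pose();s=env.state();print(p,R,s["wrist_force"],s["ft_torque"],s["width"],s["dq"])
E
```

```text
time_s: 15.05
tcp_pos: [0.5835, -0.0924, 0.2247]
eef_rot: [-0.0, 0.688, 0.726, -0.0]
wrist_force: [-0.3, 0.2, -1.9]
width: 0.0546
time_s: 15.55
tcp_pos: [0.5839, -0.0925, 0.2249]
eef_rot: [-0.0, 0.688, 0.726, -0.0]
wrist_force: [0.2, -0.1, -2.3]
width: 0.0549
[ 0.5839 -0.0925  0.2251] [[-0.0533  0.9986 -0.0001]
 [ 0.9986  0.0533  0.    ]
 [ 0.     -0.0001 -1.    ]] [ 0.2618  0.2906 -1.2469] [ 0.0073 -0.0034 -0.0117] 0.05486709025670804 [-0.0003 -0.0018 -0.0001 -0.0007  0.     -0.0011]
```

View pics/s12.png

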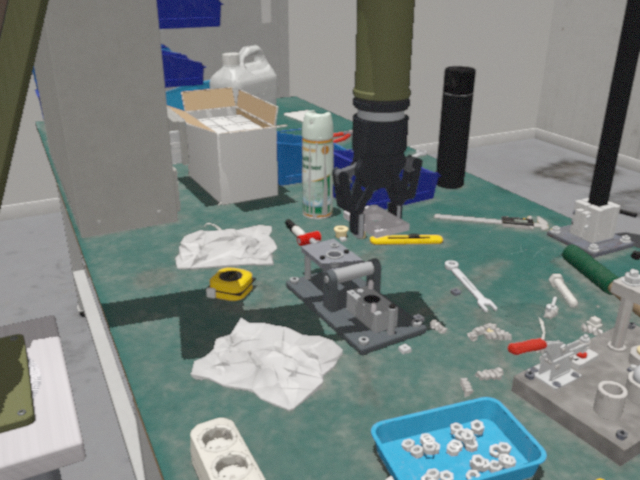

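View pics/w12.png

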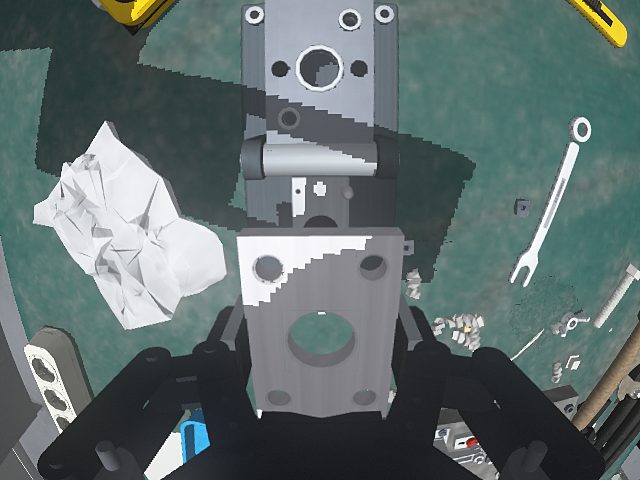

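The plate sits in the wrist view as it did when seated: bore at (321,338) and far holes still about 104 px apart, so it's level. It has been raised 124 mm. In the scene view the leaf is flat on its back, the pins and nest are bare, and the bystanders are where they were.

```bash
python3 -c "
from plant import env
print(env.hand_in())
s=env.state();print(s['tcp_pos'],s['width'],s['wrist_force'])"
```

```text
the job is handed in; nothing more can be done
None
the job is handed in; nothing more can be done
```

The leaf is open on its back and the plate is off its pins. I handed the job in at about 15.6 s, with the gripper holding the plate up; the interface gave no verdict.

**Leaf:** I turned it over by the T-grip, but near the end the pads slipped on the grip with the leaf at about 2.9 rad. The side load there reached about 23 N. I let go and pushed the leaf down onto its stop with closed fingertips, until the force reached 25 N. The pictures then showed it flat on its rests.

**Plate:** I gripped it across x, lifted it straight up and held it still.
- **Height:** the tool rose 124 mm from where it gripped the plate, so the plate centre is about 174 mm above the bench; the limit is 147 mm.
- **Grip:** the opening was 55 mm and the wrist force 1–2 N, about the plate's own weight.
- **Level and still:** the tool was level to within 0.001 rad and the joints were still. I judged the plate's own tilt only from how its holes looked in the wrist view, roughly under 0.03 rad.

**Bystanders:** by eye in the last scene picture, the spray can, tape measure, spanner and marker had not moved.

**Disagreement:** the wrist camera put points 2–3 mm further out in x than the top camera. I aimed between the two.

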